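# Feed a test plate and touch its three discs with the probe

## Robot

A 6-joint arm with a two-finger parallel gripper is mounted at the origin on the work surface. World frame = base frame: x ahead of the robot, y to its left, z up, the work surface at z = 0. Lengths are in m, angles in rad, forces in N, time in s.
With the tool pointing down it reaches from about 0.25 to 0.725 m from the base axis. Payload 9.7 kg.
Tool frame: the origin (TCP) lies at the very end of the fingers, on their centre line; the grasp point (between the pads) lies 19 mm behind it (tcp_to_grasp is the distance from the TCP to the grasp point, in m); y points along the fingers, x is the direction in which the jaws open and shut, and the axes are right-handed (so a half turn about y gives the same grasp; the last joint's range is limited). The gripper opens to 85 mm and grips with 20 to 120 N. Pads are 22 mm wide; open, the fingers measure 114 mm over their backs; the gripper's body (76 mm by 85 mm) begins 54 mm behind the grasp point. The pads swing forward as they close: fully open they stand 13 mm farther back than shut.
Start: joints at [0, 0.087, 0.176, 1.66, 0, 1.571], TCP at [0.55, -0, 0.231] pointing down, gripper open.
Joint ranges: [-3.13, 3.13], [-0.85, 1.81], [-1.15, 1.24], [-2.2, 2.28], [-1.44, 1.52], [-3.14, 3.14]. Speed limits (rad/s): [2.22, 2.22, 2.57, 3.14, 3.14, 3.14].

## Interface

Orientations are given as a rotation vector (axis times angle).
In Python, from workcell import * gives the robot as it stands. The module is installed in compiled form; this text tells all that it offers.
- The arm moves only by the tool move_arm, never from a script. Its argument "steps" is a list that holds one entry, the list of rows, each a list of 7 numbers: the shift along the world's x, y, z scaled (see below), then the turn, a rotation vector about the world's x, y, z scaled (see below), then the gripper's target within -1 to 1 (fully open at 1, half-way at 0, shut at -1). In form: [[[x, y, z, wx, wy, wz, hand], ...]]. A call has 1 to 12 rows; each row is the pose to reach, as a shift and turn from the pose commanded when the call began; what a row does not reach only later rows make up. The controller multiplies each number of a shift by 0.5 m and each number of a turn by 0.5 rad. A row lasts 1/12 s, in which the tool goes at most 41.7 mm and 7.16 degrees, less where a joint would pass 70% of its speed; a pose out of reach is approached as far as the arm can. A call with a number of a shift or a turn outside -1 to 1 is refused whole. A call with a gripper value outside its range is refused whole. The fingers move at their own pace and stop on an object; "grip_force" is the grip in N (left out, the last holds). Time passes only in rows, so rows that repeat a pose let the fingers close. It gives the time, the measured TCP pose, the force and the opening at its end, in the units of the state.
- get_obs(): the state, without advancing time (a new reading comes with each control period).
- camera(name): name is "scene" or "side" or "wrist"; returns the picture (480x640x3 uint8, red, green, blue); there is no depth.
- camera_info(name): a dict with "mtx" (3x3 intrinsics, pixels), "cam_to_world" (4x4, takes a point from camera to world coordinates). Camera axes: x right, y down, z forward; pixel columns grow to the right and rows downward; lengths in m; the calibration is good to about 2 mm. A picture is of the moment at which its call begins: read the wrist's pose just before it. camera_info takes no time and is no camera call; for the wrist camera it gives the pose at the moment of the call.
- job_done(): hands the job in, once; it reports no verdict.
The state is a dict: "time_s": time; "joints": joint angles; "dq": joint speeds; "joint_torque": joint torques, N m; "eef_pos": TCP position; "tcp_rot": TCP orientation; "ft_force": force on the tool from outside, world axes, zero at the start; "torque": the same for the moment, N m; "finger_gap": opening from 0.0 (shut) to 1.0 (fully open).
Only numpy, scipy, OpenCV 4.12 (cv2) and the standard library are available. Lean on these libraries where they do the work, as an engineer would, in place of code of your own. Each camera call takes 0.05 s, during which the arm holds its last target. There are 200 camera calls.

## Task

Push the bottom plate out of the magazine to the black stop bar with the full stroke of the pusher, then draw the pusher fully back so that the stack drops. Then take the touch probe from its rest and touch its tip onto the plate's three copper discs in turn, the large one, then the medium, then the small, each time pressing the spring plunger in gently part-way (a few millimetres, never to its end) for about half a second and pressing the tip on nothing but the discs. Finally lay the probe back on its rest as it was, leaving the plate at the bar and the bystanders where they stand.

Things in the scene. Friction and masses are not known exactly. Their poses are not given: they have to be found in the camera images.
- feeder: Fixed bench feeder, in a new position and yaw each time. Origin on the table under it; x points away from the robot, y is the feed direction, z up. Bed 120 mm (x) by 390 mm (y -245 to +145), top 15 mm above the table. Side rails at x +-50 to +-58 mm, 24 mm high, guide the plate from the magazine to the stop bar; the robot's side of the fed plate is otherwise open
- magazine (a point): centre of the open top of the magazine, 80 mm above the table, at y -30 mm of the feeder: an aluminium cage, outside 112 (x) by 98 (y) mm, holding four identical white plates stacked on the bed. Fixed
- stop_bar (a point): middle of the face (towards the magazine) of the black bar across the bed that the plate is fed to, at its top edge, 37 mm above the table, y +110 mm of the feeder. Bar 150 (x) by 30 (y) mm
- nozzle (a point): lower end of the dispensing head's slim brass nozzle, 55 mm above the table, over the fed plate at x 12, y 66 mm of the feeder; 18 mm diameter at most. Above it, from 115 to 215 mm over the table, a block from 20 mm before to 20 mm behind it (x) and 18 mm to each side (y), held by an arm from a 34 mm square column 86 mm behind it (+x), 237 mm high. Fixed; keep clear
- pusher (a joint): travel of the pusher in m: 0 = fully back (robot's right, -y of the feeder), 0.111 = fully forward, towards +y of the feeder. Its 9 mm thick blade meets the bottom plate at about 0.015; fully forward the plate lies 2 mm from the stop bar. Stays where it is left (friction about 1.5 N; pushing the plate takes up to about 10 N in all). While the blade is under the stack the next plate rests on it; it drops when the blade is back
- pusher_post (a point): middle of the pusher's gripping post, on its axis 95 mm above the table: a black upright 24 mm square post, top 111 mm above the table, at the rear end of the blade; it moves with the pusher. At full stroke its axis stops 35 mm from the magazine's rear wall
- plate1_center (a point): centre of the bottom plate of the stack, the one to feed: white plastic, 96 (x) by 84 (y) by 12 mm thick, about 115 g. Axes as the feeder's. Three flush copper discs on top
- plate2_center (a point): centre of the next plate up, same size; it drops 12 mm onto the bed in the magazine once the first is fed and the pusher is back
- bed_spot (a point): point on the bed's top surface under the centre of the plate when it is fed; axes as the feeder's. The plate's centre then lies 6 mm above it; the magazine's centre is 96 mm from it in -y
- disc_large (a point): centre of the large copper disc, 34 mm diameter, on the top face of the bottom plate, at x -26, y -22 mm from the plate's centre
- disc_medium (a point): centre of the medium copper disc, 24 mm diameter, on the same face at x -28, y +26 mm
- disc_small (a point): centre of the small copper disc, 16 mm diameter, on the same face at x +32, y -30 mm (far from the robot, beside the dispensing head)
- probe_grip (a point): centre of the touch probe's handle, 24 mm above its underside. Handle: dark steel block 64 (x) by 26 (y) by 44 mm high; from its front a 10 mm round neck, its axis 30 mm above the underside, runs along the probe's x axis to an upright 15 mm round spindle 120 mm from the handle's centre (5 mm below to 38 mm above the underside). z up. About 310 g, balancing about 20 mm ahead of this point. Gripped across its 26 mm width
- probe_tip (a point): the lower end (6 mm round) of the thin plunger under the spindle: 120 mm in front of the handle's centre (probe x) and 49 mm below it (25 mm below the handle's underside); rises when pressed in
- plunger (a joint): how far the probe's spring plunger is pushed in, m: 0 = free, 0.012 = bottomed; about 0.6 N to start and 0.15 N per mm
- rest_top (a point): middle of the top of the probe's rest, a fixed pedestal 45 mm high with a rubber top pad 74 (x) by 50 (y) mm; the probe's handle lies on it, its neck along the rest's x axis and overhanging to +x. It stands on the robot's left or right
- nozzle_tray: fixed grey tray 110 by 80 by 35 mm with brass nozzles, on the other side than the rest; leave alone. Origin under its centre
- bottle: bystander: upright bottle 48 mm diameter, 120 mm high, in front of the magazine. Origin under its centre
- offcut: bystander: clear plastic block 75 by 50 by 20 mm lying in front of the feeder. Origin under its centre
- jar: bystander: jar 70 mm diameter, 80 mm high, behind the feeder. Origin under its centre
- caliper: bystander: caliper 180 mm long lying flat. Origin near the middle of its beam
- screwdriver: bystander: screwdriver lying on the table. Origin under its middle
- weight: bystander: steel weight 52 mm diameter, 70 mm high. Origin under its centre
- tape: bystander: ring 90 mm diameter, 24 mm high, lying flat. Origin under its centre
Mind the look-alikes: they are no part of the job. What is shaped like the part that bears probe_grip but blue, pink or red is not meant.

How it is judged:
On the way, in this order (a step that is already met when the one before it is completed fails the run):
1. the bottom plate has been pushed out of the magazine to the stop bar (y of plate1_center in the frame of bed_spot between -0.005 and 0.005 m and x of plate1_center in the frame of bed_spot between -0.006 and 0.006 m and z of plate1_center in the frame of bed_spot below 0.009 m), for 0.1 s.
2. the pusher has been drawn back and the next plate has dropped onto the bed, the fed plate staying at the stop bar (all of step 1 and value of joint pusher below 0.015 m and z of plate2_center in the frame of bed_spot below 0.009 m and y of plate2_center in the frame of bed_spot between -0.106 and -0.086 m), for 0.2 s.
3. the probe tip rests on the large disc, its plunger pushed in more than 1.5 mm, for 0.3 s (value of joint plunger above 0.0015 m and distance between probe_tip and disc_large below 0.0175 m), for 0.3 s.
4. the probe tip rests on the medium disc, its plunger pushed in more than 1.5 mm, for 0.3 s (value of joint plunger above 0.0015 m and distance between probe_tip and disc_medium below 0.0125 m), for 0.3 s.
5. the probe tip rests on the small disc, its plunger pushed in more than 1.5 mm, for 0.3 s (value of joint plunger above 0.0015 m and distance between probe_tip and disc_small below 0.0085 m), for 0.3 s.
At the end, for the whole second after the job is handed in: Fed plate flat on the bed within 5 mm of its place at the bar (6 mm sideways); pusher back to under 15 mm; next plate down on the bed in the magazine; probe upright on its rest, handle within 25 mm along and 18 mm across of its middle, parallel within 20 degrees, plunger free (all of step 2 and x of probe_grip in the frame of rest_top between -0.025 and 0.025 m and y of probe_grip in the frame of rest_top between -0.018 and 0.018 m and z of probe_grip in the frame of rest_top between 0.02 and 0.029 m and angle between probe_grip's own z axis and vertical below 0.1 rad and angle between the x axis of probe_grip and the x axis of rest_top, either way round below 0.35 rad and value of joint plunger below 0.0015 m); the robot touches nothing.
It fails at once if the probe's plunger is pushed in more than 10 mm of its 12 mm travel (value of joint plunger above 0.01 m).
It fails at once if the probe tip is pressed in more than 3 mm anywhere other than on a disc of the fed plate (value of joint plunger above 0.003 m and distance between probe_tip and disc_large above 0.022 m and distance between probe_tip and disc_medium above 0.017 m and distance between probe_tip and disc_small above 0.013 m).
It fails at once if a bystander (bottle, offcut, jar, caliper, screwdriver, weight or tape ring) is shifted by more than 30 mm (distance of any of bottle, offcut, jar, caliper, screwdriver, weight, tape from where it was at the start of the episode above 0.03 m).
It also fails if it takes over 72 s, if anything falls off the work surface, if the arm or the gripper's body presses on something with over 40 N, if the wrist force passes 120 N, or if a joint passes its speed limit or range.

## Working session

There is one attempt and no reset: what is moved stays moved. The work goes in short steps, Python scripts to look and compute and a tool call to move; the robot and the scene stay as the last step left them, time stands still between calls to the robot, and variables do not carry over. Pictures are saved under pics/ and viewed, about 8 in all and at most 12, crops included, and the job is handed in when it is done.

Besides the shell and the picture viewer there is one more tool, called after "Request:" as name([rows], argument=value, ...), one row to a line, values as JSON. move_arm: Moves the arm, as the interface text tells. Its arguments: {"type":"object","properties":{"steps":{"type":"array","items":{"type":"array","items":{"type":"array","items":{"type":"number"}}}},"grip_force":{"type":"number"}},"required":["steps"]}

```bash
mkdir -p pics; cat > h.py <<'E'
from workcell import *
import numpy as np, cv2
from scipy.spatial.transform import Rotation as R
def save(name,out):
    im=camera(name); cv2.imwrite('pics/'+out,im[:,:,::-1]); return im
def ray(ci,u,v):
    d=np.linalg.inv(ci['mtx'])@[u,v,1]; T=np.array(ci['cam_to_world']); return T[:3,3],T[:3,:3]@d
def onz(ci,u,v,z):
    o,d=ray(ci,u,v); return o+d*(z-o[2])/d[2]
def proj(ci,p):
    T=np.linalg.inv(np.array(ci['cam_to_world'])); c=T[:3,:3]@np.array(p)+T[:3,3]; q=np.array(ci['mtx'])@c; return q[:2]/q[2]
E
python3 - <<'E'
from h import *
o=get_obs(); print(o)
for n in ('scene','side','wrist'):
    save(n,n+'0.png'); c=camera_info(n); print(n,np.round(c['mtx'],1).tolist(),np.round(c['cam_to_world'],3).tolist())
E
```

```text
{'time_s': 0.0, 'joints': array([ 1.75247146e-05,  8.75045350e-02,  1.75143381e-01,  1.65980266e+00,
       -2.90980011e-06,  1.57076804e+00]), 'dq': array([-0.00063066, -0.0007437 ,  0.00142395, -0.00237979, -0.00225129,
        0.00128757]), 'joint_torque': array([ 7.68234549e-04, -5.20392072e+01,  4.64802504e+01,  1.63646933e-02,
        2.23589603e-05, -6.77332673e-05]), 'eef_pos': array([5.49775920e-01, 8.80537304e-06, 2.30563374e-01]), 'tcp_rot': array([-1.57079896e+00,  1.03804341e-03,  1.10999989e-03]), 'ft_force': array([ 0.60318528, -0.46372118, -0.39214024]), 'torque': array([ 0.03172489, -0.00895644, -0.01974741]), 'finger_gap': 1.0013746653733875}
scene [[566.9, 0.0, 318.2], [0.0, 566.9, 242.0], [0.0, 0.0, 1.0]] [[-0.441, 0.676, -0.59, 1.461], [0.898, 0.334, -0.288, 0.33], [0.002, -0.657, -0.754, 1.256], [0.0, 0.0, 0.0, 1.0]]
side [[478.1, 0.0, 318.1], [0.0, 478.1, 245.4], [0.0, 0.0, 1.0]] [[-0.72, -0.406, 0.562, -0.351], [-0.693, 0.411, -0.592, 0.84], [0.01, -0.816, -0.577, 1.016], [0.0, 0.0, 0.0, 1.0]]
wrist [[396.6, 0.0, 320.3], [0.0, 396.6, 237.9], [0.0, 0.0, 1.0]] [[1.0, -0.001, -0.0, 0.55], [-0.001, -0.954, -0.3, 0.078], [0.0, 0.3, -0.954, 0.373], [0.0, 0.0, 0.0, 1.0]]
```

View pics/scene0.png

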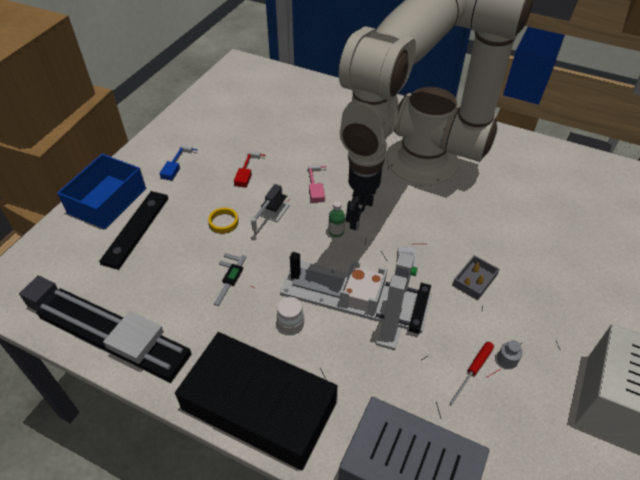

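View pics/side0.png

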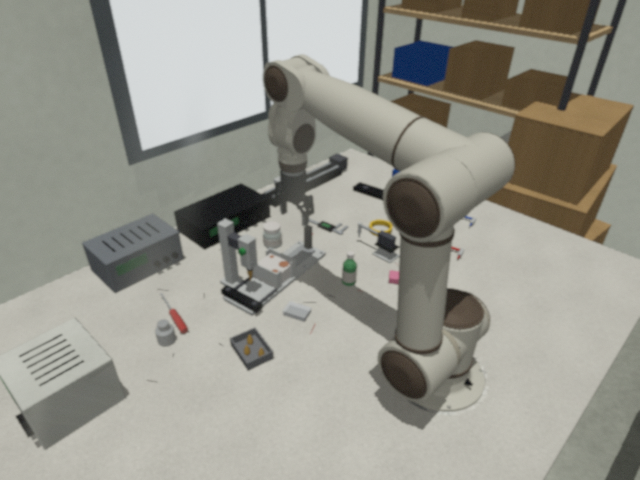

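```bash
python3 - <<'E'
import cv2
a=cv2.imread('pics/scene0.png')[170:350,230:440]; cv2.imwrite('pics/sc1.png',cv2.resize(a,None,fx=3.3,fy=3.3,interpolation=cv2.INTER_CUBIC))
E
```

```text
(no output)
```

View pics/sc1.png

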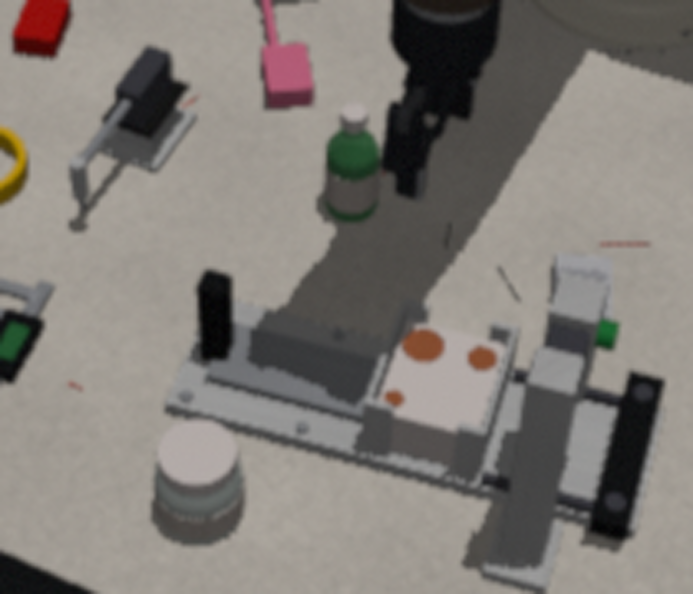

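View pics/wrist0.png

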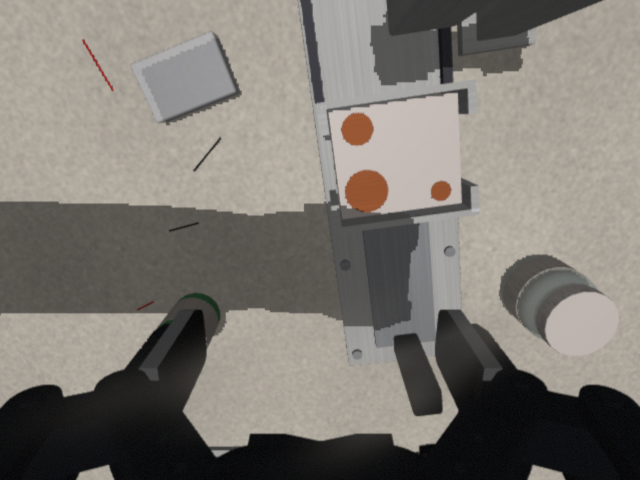

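```bash
python3 - <<'E'
from h import *
im=cv2.imread('pics/wrist0.png'); c=camera_info('wrist')
h=cv2.cvtColor(im,cv2.COLOR_BGR2HSV)
m=cv2.inRange(h,(5,120,80),(20,255,255))
n,_,st,ce=cv2.connectedComponentsWithStats(m)
P=[]
for i in range(1,n):
    if st[i,4]>100: print(st[i],ce[i],onz(c,*ce[i],0.063)); P.append((st[i,4],onz(c,*ce[i],0.063)[:2]))
P=[p for _,p in sorted(P,key=lambda t:-t[0])][:3]
L=np.array([[-26,-22],[-28,26],[32,-30]])/1000
A=np.array(P); a0,l0=A.mean(0),L.mean(0)
H=(L-l0).T@(A-a0); th=np.arctan2(H[0,1]-H[1,0],H[0,0]+H[1,1])
Rm=np.array([[np.cos(th),-np.sin(th)],[np.sin(th),np.cos(th)]])
ctr=a0-Rm@l0; print('yaw',th,'center',ctr,'resid',(A-(L@Rm.T+ctr)))
F=lambda x,y:ctr+Rm@np.array([x,y+0.030])
for nm,x,y in (('origin',0,0),('stop',0,.11),('nozzle',.012,.066),('bed',0,.066),('postfull',0,-.03-.049-.035),('postback',0,-.03-.049-.035-.111),('L',-.026,.044),('M',-.028,.092),('S',.032,.036)): print(nm,F(x,y).round(4))
# check post top in scene
s=camera_info('scene')
for u,v in ((215,275),(215,355)): print(onz(s,230+u/3.3,170+v/3.3,.111 if v<300 else .02))
for u,v in ((145,72),(80,165)): print('probe',onz(s,230+u/3.3,170+v/3.3,.083))
p=lambda u,v,z: onz(s,230+u/3.3,170+v/3.3,z).round(4)
print('handle top corners',p(150,48,.089),p(172,57,.089),p(118,87,.089),p(140,100,.089)); print('spindle top',p(78,160,.083))
print('bottle',p(352,205,0),'bedcam', proj(c,[*F(0,-.225),.111]))
E
```

```text
[342 114  31  31 759] [356.93807642 128.86824769] [0.57723787 0.06673485 0.063     ]
[ 346  171   42   41 1355] [366.2        190.71439114] [0.5858046  0.01956957 0.063     ]
[431 182  20  18 277] [440.34296029 190.53068592] [0.64438272 0.01964364 0.063     ]
yaw 0.1388019274894057 center [0.60853877 0.04491395] resid [[-2.80773980e-05  4.13083820e-05]
 [ 2.70741115e-05 -5.50570828e-05]
 [ 1.00328657e-06  1.37487008e-05]]
origin [0.6044 0.0746]
stop [0.5892 0.1836]
nozzle [0.6071 0.1417]
bed [0.5953 0.14  ]
postfull [ 0.6202 -0.0383]
postback [ 0.6355 -0.1482]
L [0.5726 0.1146]
M [0.5639 0.1619]
S [0.6311 0.1147]
[ 0.62735625 -0.14376514  0.111     ]
[ 0.63779933 -0.14121068  0.02      ]
probe [ 0.42378267 -0.32261591  0.083     ]
probe [ 0.54909382 -0.31679483  0.083     ]
handle top corners [ 0.3997 -0.3304  0.089 ] [ 0.4013 -0.3069  0.089 ] [ 0.4565 -0.3315  0.089 ] [ 0.4621 -0.3059  0.089 ]
spindle top [ 0.5447 -0.3213  0.083 ]
bottle [ 0.4187 -0.117   0.    ] bedcam [427.83511018 408.95281075]
```

Request:
move_arm([
  [[0.17,-0.296,0,0,0,0.278,0.2],[0.17,-0.296,0,0,0,0.278,0.2],[0.17,-0.296,0,0,0,0.278,0.2],[0.17,-0.296,0,0,0,0.278,0.2],[0.17,-0.296,0,0,0,0.278,0.2],[0.17,-0.296,0,0,0,0.278,0.2],[0.17,-0.296,0,0,0,0.278,0.2]],
], grip_force=60)

```text
time_s: 0.73
eef_pos: [0.6348, -0.148, 0.2306]
tcp_rot: [-1.567, -0.107, 0.11]
ft_force: [-0.3, 0.5, -0.3]
finger_gap: 0.6
```

```bash
python3 - <<'E'
from h import *
s=camera_info('wrist'); save('wrist','w1.png'); print(get_obs()['eef_pos'],get_obs()['time_s'])
for dx in(-.012,.012):
  for dy in(-.012,.012):
    c,si=np.cos(.1388),np.sin(.1388); print(proj(s,[.6355+c*dx-si*dy,-.1482+si*dx+c*dy,.111]).round(1))
E
```

```text
[ 0.63462158 -0.14722507  0.23128596] 0.7833
[304.4 249. ]
[303.9 215.6]
[338.8 248.9]
[339.2 215.6]
```

View pics/w1.png

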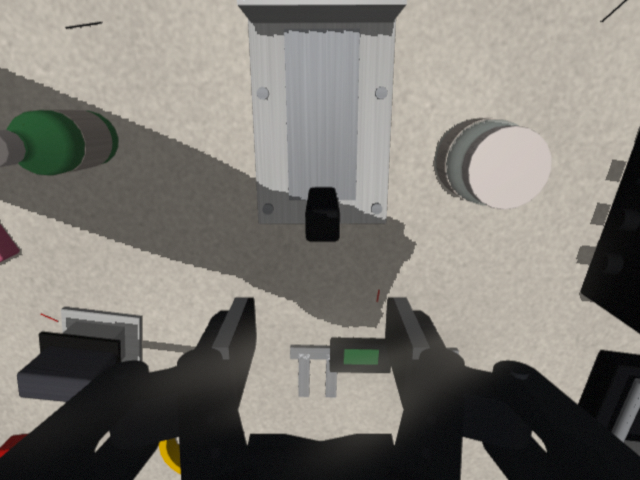

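Request:
move_arm([
  [[0.001,0.012,-0.08,0,0,0,0.2],[0.001,0.012,-0.15,0,0,0,0.2],[0.001,0.012,-0.22,0,0,0,0.2],[0.001,0.012,-0.27,0,0,0,0.2],[0.001,0.012,-0.306,0,0,0,0.2],[0.001,0.012,-0.306,0,0,0,-1],[0.001,0.012,-0.306,0,0,0,-1],[0.001,0.012,-0.306,0,0,0,-1],[0.001,0.012,-0.306,0,0,0,-1],[0.001,0.012,-0.306,0,0,0,-1],[0.001,0.012,-0.306,0,0,0,-1]],
])

```text
time_s: 1.7
eef_pos: [0.635, -0.1416, 0.0798]
tcp_rot: [-1.568, -0.109, 0.11]
ft_force: [-5.6, -0.2, -3.9]
finger_gap: 0.271
```

Request:
move_arm([
  [[-0.0025,0.018,0,0,0,0,-1],[-0.005,0.036,0,0,0,0,-1],[-0.0075,0.054,0,0,0,0,-1],[-0.01,0.072,0,0,0,0,-1],[-0.0125,0.09,0,0,0,0,-1],[-0.015,0.108,0,0,0,0,-1],[-0.0175,0.126,0,0,0,0,-1],[-0.02,0.144,0,0,0,0,-1],[-0.0225,0.162,0,0,0,0,-1],[-0.0245,0.176,0,0,0,0,-1],[-0.0262,0.188,0,0,0,0,-1],[-0.0267,0.192,0,0,0,0,-1]],
])

```text
time_s: 2.7
eef_pos: [0.6214, -0.0459, 0.0798]
tcp_rot: [-1.57, -0.109, 0.11]
ft_force: [-7.8, -5.9, -4.0]
finger_gap: 0.265
```

Request:
move_arm([
  [[-0.0006,0.004,0,0,0,0,-1],[-0.0012,0.008,0,0,0,0,-1],[-0.0017,0.012,0,0,0,0,-1],[-0.0017,0.012,0,0,0,0,-1]],
])

```text
time_s: 3.03
eef_pos: [0.6207, -0.0406, 0.0798]
tcp_rot: [-1.57, -0.109, 0.109]
ft_force: [-6.7, -5.8, -4.4]
finger_gap: 0.27
```

```bash
python3 - <<'E'
from h import *
import cv2
o=get_obs(); print(o['eef_pos'],o['ft_force'])
c=camera_info('wrist'); im=save('wrist','w2.png')
ci=camera_info('side'); b=save('side','s2.png'); 
a=np.hstack([cv2.resize(im,(400,300)),cv2.resize(b[180:330,200:350],(300,300),interpolation=cv2.INTER_CUBIC)])
cv2.imwrite('pics/v2.png',a[:,:,::-1])
for z in (.027,.037):print([proj(c,[*p,z]).round(0).tolist() for p in ([.5892,.1836],[.5726,.1146],[.5639,.1619],[.6311,.1147])])
E
```

```text
[ 0.62069377 -0.04064256  0.07978716] [-6.67574899 -5.80673061 -4.38240622]
[[319.0, -324.0], [256.0, -99.0], [244.0, -257.0], [397.0, -76.0]]
[[319.0, -355.0], [252.0, -113.0], [238.0, -282.0], [402.0, -88.0]]
```

View pics/v2.png

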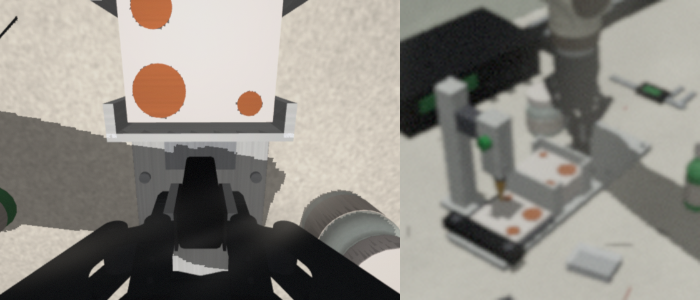

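Request:
move_arm([
  [[-0.0003,0.002,0,0,0,0,-1],[-0.0006,0.004,0,0,0,0,-1],[-0.0006,0.004,0,0,0,0,-1]],
])

```text
time_s: 3.38
eef_pos: [0.6204, -0.0387, 0.0797]
tcp_rot: [-1.57, -0.109, 0.109]
ft_force: [-6.4, -7.4, -5.0]
finger_gap: 0.268
```

Request:
move_arm([
  [[-0.0003,0.002,0,0,0,0,-1],[-0.0006,0.004,0,0,0,0,-1],[-0.0006,0.004,0,0,0,0,-1]],
])

```text
time_s: 3.63
eef_pos: [0.6201, -0.0368, 0.0798]
tcp_rot: [-1.57, -0.109, 0.109]
ft_force: [-6.7, -5.9, -4.5]
finger_gap: 0.271
```

Still no hard stop felt; continue with small steps.

Request:
move_arm([
  [[-0.0003,0.002,0,0,0,0,-1],[-0.0006,0.004,0,0,0,0,-1],[-0.0006,0.004,0,0,0,0,-1]],
])

```text
time_s: 3.88
eef_pos: [0.6198, -0.0349, 0.0797]
tcp_rot: [-1.57, -0.109, 0.109]
ft_force: [-5.6, -7.4, -4.5]
finger_gap: 0.271
```

Request:
move_arm([
  [[-0.0003,0.002,0,0,0,0,-1],[-0.0006,0.004,0,0,0,0,-1],[-0.0006,0.004,0,0,0,0,-1]],
])

```text
time_s: 4.13
eef_pos: [0.6199, -0.0349, 0.0798]
tcp_rot: [-1.574, -0.108, 0.108]
ft_force: [-3.5, -17.1, -5.4]
finger_gap: 0.267
```

Request:
move_arm([
  [[0.003,-0.02,0,0,0,0,-1],[0.0063,-0.045,0,0,0,0,-1],[0.0105,-0.075,0,0,0,0,-1],[0.0147,-0.105,0,0,0,0,-1],[0.0189,-0.135,0,0,0,0,-1],[0.0231,-0.165,0,0,0,0,-1],[0.0265,-0.19,0,0,0,0,-1],[0.029,-0.207,0,0,0,0,-1],[0.03,-0.215,0,0,0,0,-1],[0.03,-0.215,0,0,0,0,-1]],
])

```text
time_s: 4.97
eef_pos: [0.6349, -0.1404, 0.0798]
tcp_rot: [-1.569, -0.109, 0.108]
ft_force: [-4.8, -2.7, -2.9]
finger_gap: 0.274
```

Request:
move_arm([
  [[0.0005,-0.004,0,0,0,0,-1],[0.001,-0.008,0,0,0,0,-1],[0.001,-0.008,0,0,0,0,-1]],
])

```text
time_s: 5.22
eef_pos: [0.6353, -0.1435, 0.0798]
tcp_rot: [-1.568, -0.109, 0.109]
ft_force: [-5.2, -1.4, -3.4]
finger_gap: 0.271
```

Request:
move_arm([
  [[0.0005,-0.004,0,0,0,0,-1],[0.0005,-0.004,0,0,0,0,-1],[0.0005,-0.003,0,0,0,0,0.2],[0.0005,-0.003,0,0,0,0,0.2],[0.0005,-0.003,0,0,0,0,0.2],[0.0005,-0.003,0,0,0,0,0.2],[0.0005,-0.003,0.08,0,0,0,0.2],[0.0005,-0.003,0.16,0,0,0,0.2],[0.0005,-0.003,0.24,0,0,0,0.2],[0.0005,-0.003,0.32,0,0,0,0.2],[0.0005,-0.003,0.4,0,0,0,0.2]],
])

```text
time_s: 6.13
eef_pos: [0.6355, -0.1449, 0.281]
tcp_rot: [-1.569, -0.11, 0.108]
ft_force: [1.3, -0.8, 0.3]
finger_gap: 0.599
```

Request:
move_arm([
  [[-0.21,0.45,0.04,0,0,0,0.2],[-0.21,0.45,0.04,0,0,0,0.2],[-0.21,0.45,0.04,0,0,0,0.2],[-0.21,0.45,0.04,0,0,0,0.2],[-0.21,0.45,0.04,0,0,0,0.2],[-0.21,0.45,0.04,0,0,0,0.2],[-0.21,0.45,0.04,0,0,0,0.2],[-0.21,0.45,0.04,0,0,0,0.2],[-0.21,0.45,0.04,0,0,0,0.2]],
])

```text
time_s: 6.88
eef_pos: [0.5311, 0.08, 0.2987]
tcp_rot: [-1.568, -0.111, 0.109]
ft_force: [-1.0, -0.6, -0.5]
finger_gap: 0.601
```

```bash
cat > discs.py <<'E'
from h import *
def discs(im):
    h=cv2.cvtColor(im,cv2.COLOR_RGB2HSV); m=cv2.inRange(h,(5,120,60),(20,255,255))
    n,_,st,ce=cv2.connectedComponentsWithStats(m); return [(st[i].tolist(),ce[i]) for i in range(1,n) if st[i,4]>60]
E
python3 - <<'E'
from discs import *
c=camera_info('wrist'); im=save('wrist','w3.png'); print(get_obs()['eef_pos'])
for st,ce in discs(im): print(st,ce.round(1),'z27',onz(c,*ce,.027)[:2].round(4),'z51',onz(c,*ce,.051)[:2].round(4))
E
```

```text
[0.53125234 0.07941146 0.29837554]
[353, 103, 23, 24, 424] [363.6 114.2] z27 [0.5636 0.1623] z51 [0.561 0.162]
[349, 147, 32, 32, 797] [364.1 162.6] z27 [0.5722 0.1153] z51 [0.5692 0.1177]
[352, 205, 23, 22, 383] [363.  215.5] z27 [0.5808 0.0596] z51 [0.5772 0.0653]
[349, 246, 31, 29, 708] [363.6 259.8] z27 [0.5901 0.0096] z51 [0.586  0.0181]
[412, 261, 14, 13, 140] [418.4 266.9] z27 [0.6523 0.0097] z51 [0.6446 0.0182]
```

View pics/w3.png

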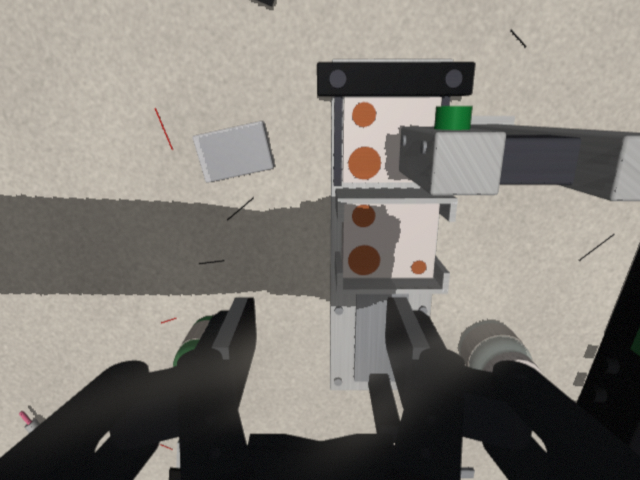

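Request:
move_arm([
  [[-0.02,-0.07,0,0,0,0.24,0.2],[-0.04,-0.14,0,0,0,0.48,0.2],[-0.06,-0.21,0,0,0,0.72,0.2],[-0.068,-0.267,0,0,0,0.955,0.2],[-0.068,-0.267,0,0,0,0.955,0.2]],
])

```text
time_s: 7.35
eef_pos: [0.4961, -0.0589, 0.2983]
tcp_rot: [-1.517, -0.486, 0.487]
ft_force: [-0.1, 0.6, 0.6]
finger_gap: 0.603
```

```bash
python3 -c "
from h import *
o=get_obs();print(o['joints'].round(3),o['eef_pos'].round(3))"
```

```text
[-1.170e-01  2.000e-03  2.200e-01  1.789e+00 -1.000e-03  8.320e-01] [ 0.496 -0.059  0.298]
```

Request:
move_arm([
  [[-0.02,-0.07,0,0,0,0.24,0.3],[-0.04,-0.14,0,0,0,0.48,0.3],[-0.06,-0.21,0,0,0,0.72,0.3],[-0.068,-0.267,0,0,0,0.955,0.3],[-0.068,-0.267,0,0,0,0.955,0.3]],
])

```text
time_s: 7.77
eef_pos: [0.4618, -0.1921, 0.2977]
tcp_rot: [-1.397, -0.852, 0.854]
ft_force: [0.6, 0.4, -0.1]
finger_gap: 0.648
```

Request:
move_arm([
  [[-0.02,-0.07,0,0,0,0.24,0.3],[-0.04,-0.14,0,0,0,0.48,0.3],[-0.06,-0.21,0,0,0,0.72,0.3],[-0.068,-0.267,0,0,0,0.955,0.3],[-0.068,-0.267,0,0,0,0.955,0.3],[-0.068,-0.267,0,0,0,0.955,0.3]],
])

```text
time_s: 8.27
eef_pos: [0.4282, -0.3225, 0.2974]
tcp_rot: [-1.21, -1.205, 1.205]
ft_force: [-0.3, 0.0, 0.3]
finger_gap: 0.655
```

```bash
python3 - <<'E'
from h import *
o=get_obs();print(o['joints'].round(3),o['eef_pos'].round(4),o['tcp_rot'].round(3)); c=camera_info('wrist'); save('wrist','w4.png')
print(proj(c,[.43,-.319,.089]),proj(c,[.548,-.32,.083]))
E
```

```text
[-0.646  0.091  0.311  1.792  0.    -0.641] [ 0.4282 -0.3225  0.2974] [-1.21  -1.205  1.205]
[322.53604066 204.4815931 ] [322.03052812 317.87570537]
```

View pics/w4.png

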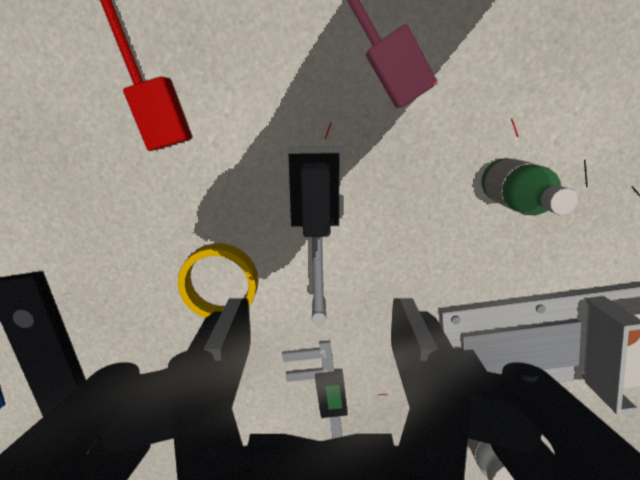

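```bash
python3 - <<'E'
import cv2,numpy as np
a=cv2.imread('pics/w4.png')[140:340,270:370].astype(float)/255
a=(np.clip(a*1.3,0,1)**.45*255).astype('uint8'); cv2.imwrite('pics/w4c.png',np.rot90(cv2.resize(a,None,fx=4,fy=4,interpolation=cv2.INTER_CUBIC)))
g=cv2.imread('pics/w4.png',0)
for v in (170,190,210,228,245,260,275,290,305): print(v,g[v,280:350:2].tolist())
E
```

```text
170 [89, 92, 92, 92, 74, 11, 13, 9, 13, 9, 14, 27, 31, 25, 29, 26, 30, 30, 31, 32, 32, 29, 29, 29, 26, 12, 12, 11, 12, 22, 83, 84, 90, 93, 96]
190 [90, 91, 89, 89, 84, 23, 9, 9, 9, 9, 15, 25, 27, 29, 29, 28, 31, 31, 31, 29, 31, 32, 29, 30, 25, 13, 8, 8, 14, 53, 172, 172, 175, 177, 178]
210 [91, 91, 92, 91, 89, 46, 11, 8, 10, 12, 10, 20, 27, 30, 29, 28, 31, 31, 29, 29, 31, 29, 30, 31, 29, 19, 9, 13, 14, 27, 83, 90, 169, 173, 176]
228 [90, 91, 90, 91, 89, 88, 89, 92, 91, 88, 88, 72, 27, 29, 31, 29, 30, 31, 29, 29, 32, 30, 30, 30, 29, 100, 177, 174, 176, 176, 177, 187, 189, 185, 181]
245 [93, 91, 89, 88, 91, 92, 92, 90, 89, 88, 91, 116, 161, 182, 108, 94, 64, 60, 67, 126, 115, 143, 183, 177, 177, 185, 185, 183, 182, 182, 180, 177, 176, 177, 179]
260 [94, 93, 92, 92, 92, 104, 169, 177, 180, 183, 182, 178, 176, 179, 105, 92, 80, 104, 123, 128, 120, 124, 180, 177, 179, 175, 171, 176, 179, 177, 179, 183, 178, 171, 177]
275 [178, 179, 177, 178, 181, 186, 183, 181, 177, 178, 179, 182, 180, 175, 101, 89, 91, 100, 122, 129, 122, 113, 173, 173, 176, 179, 175, 170, 173, 181, 176, 172, 173, 174, 178]
290 [180, 178, 175, 178, 181, 178, 173, 173, 173, 173, 176, 179, 180, 165, 91, 88, 88, 95, 118, 129, 125, 111, 172, 178, 180, 178, 178, 178, 180, 179, 178, 178, 179, 180, 176]
305 [178, 176, 181, 186, 182, 174, 176, 176, 172, 175, 178, 178, 175, 176, 172, 170, 98, 90, 116, 129, 129, 106, 84, 155, 178, 178, 179, 178, 174, 174, 174, 170, 170, 172, 177]
```

View pics/w4c.png

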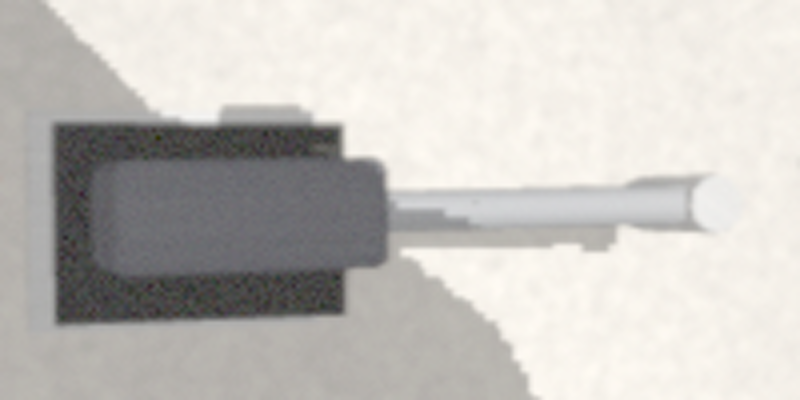

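```bash
python3 - <<'E'
from h import *
c=camera_info('wrist')
f=lambda x,y,z:onz(c,370-y/4,140+x/4,z)[:2]
h=f(251.5,215.5,.089); s=f(715,203,.083); hl=f(115,219,.089); hr=f(386,212,.089)
print('handle',h,'spindle',s,'dist',np.linalg.norm(s-h),'yaw',np.arctan2(*(s-h)[::-1]),'yaw2',np.arctan2(*(hr-hl)[::-1]),hl,hr)
P=[f(x,y,.045) for x,y in((55,124),(343,126),(343,313),(55,322))]; print('pad',np.round(P,4),np.mean(P,0),'yaw',np.arctan2(*(P[1]-P[0])[::-1]),np.arctan2(*(P[2]-P[3])[::-1]))
E
```

```text
handle [ 0.42896486 -0.32370263] spindle [ 0.54958822 -0.32169532] dist 0.12064006187015634 yaw 0.016639567649180537 yaw2 0.016242079470248263 [ 0.39832602 -0.32419448] [ 0.46077894 -0.32318003]
pad [[ 0.3897 -0.3013]
 [ 0.463  -0.3012]
 [ 0.4627 -0.3496]
 [ 0.3894 -0.3498]] [ 0.42620252 -0.32548495] yaw 0.0011946333574051266 0.0025334807210812046
```

Request:
move_arm([
  [[0.002,-0.0024,-0.08,0,0,0.033,0.3],[0.002,-0.0024,-0.16,0,0,0.033,0.3],[0.002,-0.0024,-0.24,0,0,0.033,0.3],[0.002,-0.0024,-0.32,0,0,0.033,0.3],[0.002,-0.0024,-0.4,0,0,0.033,0.3],[0.002,-0.0024,-0.45,0,0,0.033,0.3],[0.002,-0.0024,-0.475,0,0,0.033,0.3],[0.002,-0.0024,-0.487,0,0,0.033,0.3],[0.002,-0.0024,-0.487,0,0,0.033,0.3]],
])

```text
time_s: 9.07
eef_pos: [0.43, -0.3212, 0.0547]
tcp_rot: [-1.201, -1.221, 1.221]
ft_force: [-1.5, -0.3, 0.9]
finger_gap: 0.65
```

Request:
move_arm([
  [[0,0,0,0,0,0,-1],[0,0,0,0,0,0,-1],[0,0,0,0,0,0,-1],[0,0,0,0,0,0,-1],[0,0,0,0,0,0,-1],[0,0,0,0,0,0,-1]],
], grip_force=80)

```text
time_s: 9.57
eef_pos: [0.4311, -0.3228, 0.0573]
tcp_rot: [-1.206, -1.223, 1.222]
ft_force: [0.9, -1.5, 7.1]
finger_gap: 0.296
```

Request:
move_arm([
  [[0,0,0.02,0,0,0,-1],[0,0,0.05,0,0,0,-1],[0,0,0.1,0,0,0,-1],[0,0,0.16,0,0,0,-1],[0,0,0.22,0,0,0,-1],[0,0,0.28,0,0,0,-1],[0,0,0.28,0,0,0,-1],[0,0,0.28,0,0,0,-1]],
])

```text
time_s: 10.23
eef_pos: [0.4305, -0.3222, 0.1972]
tcp_rot: [-1.205, -1.223, 1.222]
ft_force: [-0.4, 0.5, -3.2]
finger_gap: 0.294
```

```bash
python3 - <<'E'
from h import *
o=get_obs();print(o['joints'].round(3),o['eef_pos'].round(4),o['tcp_rot'].round(4)); Rt=R.from_rotvec(o['tcp_rot']).as_matrix(); print(Rt.round(3).tolist())
c=camera_info('wrist'); a=save('wrist','w5.png')
# side crop around probe
ci=camera_info('side'); b=save('side','s5.png'); t=o['eef_pos']; pz=proj(ci,t+[0.06,0,0.0]).astype(int); print(pz)
u=max(0,pz[0]-50); v=max(0,pz[1]-50); print('crop origin',u,v)
s=cv2.resize(b[v:v+100,u:u+100],(400,400),interpolation=cv2.INTER_CUBIC)
w=cv2.resize(a[140:340,220:420],(400,400),interpolation=cv2.INTER_CUBIC)
cv2.imwrite('pics/v5.png',(np.clip(np.hstack([s,w])/255*1.2,0,1)**.6*255).astype('uint8')[:,:,::-1])
E
```

```text
[-0.643  0.043  0.064  1.588  0.    -0.66 ] [ 0.4305 -0.3222  0.1972] [-1.2049 -1.2229  1.2219]
[[-0.017, 0.003, -1.0], [1.0, -0.002, -0.017], [-0.002, -1.0, -0.003]]
[374 201]
crop origin 324 151
```

View pics/v5.png

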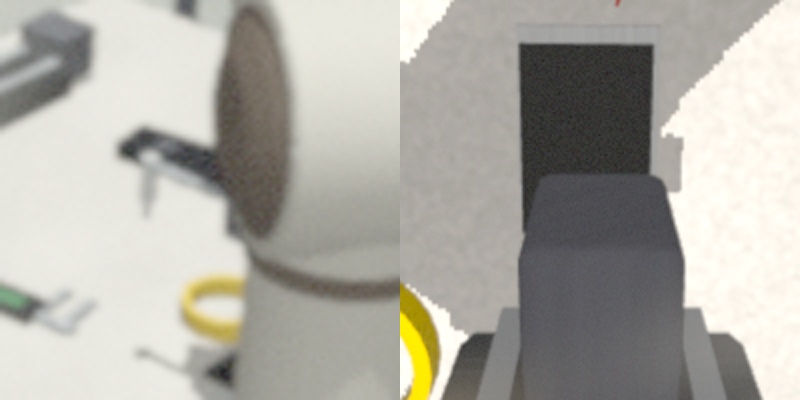

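```bash
python3 - <<'E'
from h import *
o=get_obs(); t=o['eef_pos']; c=camera_info('wrist'); s=camera_info('side'); sc=camera_info('scene')
for n,(v,z,ul,ur) in {'bot':(229,.1849,290,352),'top':(262,.2289,280,362)}.items():
    print(n,onz(c,(ul+ur)/2,v,z).round(4), 'width',(onz(c,ur,v,z)-onz(c,ul,v,z)).round(4))
d=np.array([np.cos(.017),np.sin(.017),0]); hc=np.array([.4288,-.3222,.2089])
tip=hc+.12*d-[0,0,.049]; print('tip pred',tip,'side',proj(s,tip),'spindle top',proj(s,tip+[0,0,.063]))
b=save('scene','c5.png'); p=proj(sc,tip+[0,0,.03]).astype(int); print('scene tip',proj(sc,tip),'top',proj(sc,tip+[0,0,.063]),proj(sc,tip+[0,0,.02]))
u,v=p-40; k=cv2.resize(b[v:v+80,u:u+80],(480,480),interpolation=cv2.INTER_CUBIC); a=cv2.imread('pics/s5.png')[:,:,::-1]
q=proj(s,tip+[0,0,.03]).astype(int)-25; print('origins',u,v,'x6; side',q,'x6')
k2=cv2.resize(a[q[1]:q[1]+50,q[0]:q[0]+50],(300,300),interpolation=cv2.INTER_CUBIC); k2=np.vstack([k2,np.zeros((180,300,3),np.uint8)])
cv2.imwrite('pics/v6.png',(np.clip(np.hstack([k,k2])/255.,0,1)**.6*255).astype('uint8')[:,:,::-1])
E
```

```text
bot [ 0.3966 -0.3206  0.1849] width [-0.0004  0.0247  0.    ]
top [ 0.3938 -0.3207  0.2289] width [-0.0004  0.0238  0.    ]
tip pred [ 0.54878266 -0.3201601   0.1599    ] side [360.00765411 205.06874147] spindle top [361.10902015 189.28148208]
scene tip [250.90923119 200.26440068] top [248.83691604 183.36029764] [250.26523029 195.01121438]
origins 209 152 x6; side [335 172] x6
```

View pics/v6.png

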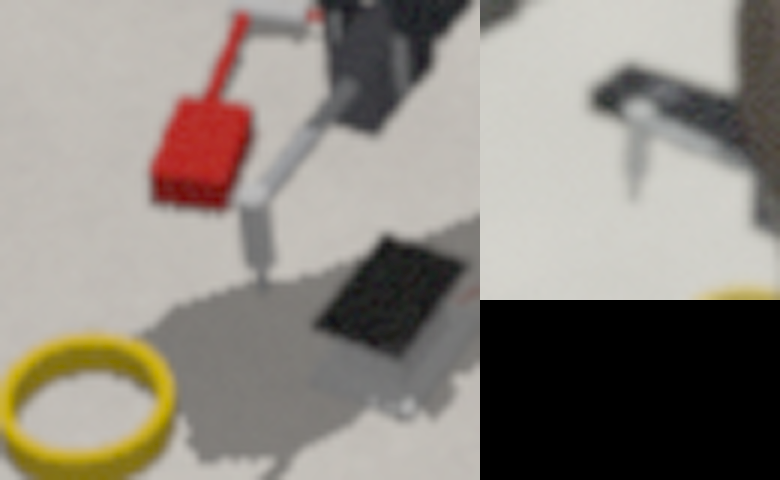

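Request:
move_arm([
  [[-0.001,0.04,0,0,0,0.0,-1],[-0.002,0.11,0,0,0,0.03,-1],[-0.004,0.18,0,0,0,0.06,-1],[-0.006,0.26,0,0,0,0.09,-1],[-0.008,0.34,0,0,0,0.12,-1],[-0.009,0.42,0,0,0,0.15,-1],[-0.01,0.5,0,0,0,0.18,-1],[-0.011,0.58,0,0,0,0.21,-1],[-0.012,0.66,0,0,0,0.244,-1],[-0.013,0.74,0,0,0,0.244,-1],[-0.0146,0.8,0,0,0,0.244,-1],[-0.0146,0.8336,0,0,0,0.244,-1]],
])

```text
time_s: 11.38
eef_pos: [0.4214, 0.0979, 0.1934]
tcp_rot: [-1.137, -1.311, 1.314]
ft_force: [0.6, -0.0, -2.9]
finger_gap: 0.293
```

Request:
move_arm([
  [[0,0,0,0,0,0,-1],[0,0,0,0,0,0,-1],[0,0,-0.06,0,0,0,-1],[0,0,-0.12,0,0,0,-1],[0,0,-0.18,0,0,0,-1],[0,0,-0.224,0,0,0,-1],[0,0,-0.224,0,0,0,-1],[0,0,-0.224,0,0,0,-1]],
])

```text
time_s: 12.05
eef_pos: [0.4217, 0.094, 0.082]
tcp_rot: [-1.139, -1.308, 1.312]
ft_force: [-0.6, 0.2, -1.6]
finger_gap: 0.291
```

```bash
cat > tgt.py <<'E'
from h import *
def st():
    o=get_obs(); M=R.from_rotvec(o['tcp_rot']).as_matrix(); px=-M[:,2]
    tip=o['eef_pos']+.118*px+np.array([0,0,-.0373]); return o,px,tip
E
python3 - <<'E'
from tgt import *
o,px,tip=st(); print(o['eef_pos'].round(4),px.round(4),tip.round(4),o['ft_force'].round(1),o['joints'].round(2))
s=camera_info('side'); im=save('side','s7.png')
from discs import discs
for a,ce in discs(im): print(a,ce.round(1),onz(s,*ce,.027).round(4),onz(s,*ce,.051).round(4))
print('tip px',proj(s,tip),'L',proj(s,[.5722,.1153,.027]),proj(s,[.5636,.1623,.027]))
u,v=proj(s,tip).astype(int); print(im[v-14:v+12,u-9:u+10].mean(2).astype(int))
E
```

```text
[0.4217 0.094  0.082 ] [ 0.9905  0.1375 -0.0027] [0.5385 0.1103 0.0444] [-0.6  0.2 -1.6] [ 0.22 -0.2  -0.39  1.39 -0.    0.08]
[549, 3, 18, 19, 67] [556.3  12.5] [ 1.9173 -5.5939  0.027 ] [ 1.8623 -5.4378  0.051 ]
[481, 60, 24, 24, 115] [490.6  71.9] [ 1.2518 -2.6935  0.027 ] [ 1.2129 -2.6077  0.051 ]
[512, 94, 14, 15, 70] [518.  101.4] [ 0.8073 -2.1998  0.027 ] [ 0.7792 -2.126   0.051 ]
[420, 102, 18, 18, 68] [428.4 112. ] [ 1.0997 -1.6283  0.027 ] [ 1.0646 -1.5684  0.051 ]
[418, 122, 23, 21, 107] [429.6 131.2] [ 0.9276 -1.3774  0.027 ] [ 0.8965 -1.3236  0.051 ]
[546, 124, 19, 26, 109] [553.4 136.9] [ 0.4146 -1.7823  0.027 ] [ 0.3961 -1.7186  0.051 ]
[598, 125, 24, 29, 136] [609.4 138.8] [ 0.1923 -1.9707  0.027 ] [ 0.1791 -1.9026  0.051 ]
[589, 139, 11, 20, 63] [593.1 149.5] [ 0.2052 -1.7631  0.027 ] [ 0.1917 -1.6999  0.051 ]
tip px [271.87237879 287.93902206] L [263.87873928 288.0344259 ] [254.1965683  296.30144476]
[[112 112 113 113 112 113 120 139 155 160 160 153 150 154 157 152 138 124
  134]
 [115 111 114 112 112 112 114 124 133 136 137 140 142 145 142 133 120 114
  127]
 [115 
[... 1238 characters left out ...]
 151 151 135 107  79  70  73  89 117 133 132
  120]
 [171 160 156 157 160 160 155 143 125 102  80  65  63  75  91 109 118 119
  121]
 [187 184 181 179 175 164 144 123 101  80  69  64  75  87  99 107 117 129
  142]
 [193 192 188 182 167 146 120  97  84  74  69  75  86  95 101 115 132 152
  166]
 [191 186 179 163 142 116  93  81  79  80  82  87  95  99 110 133 156 172
  180]
 [185 174 157 134 111  90  80  76  80  92  95  98  97 104 125 152 170 180
  184]
 [171 154 125 105  85  81  82  92 101 105 103 100 101 111 131 154 171 180
  182]
 [147 122  98  84  77  87 104 115 115 110 110 109 112 116 126 140 154 166
  173]
 [118  93  82  74  82 103 123 127 119 116 128 137 140 140 141 136 135 141
  153]]
```

```bash
python3 - <<'E'
from tgt import *
o,px,tip=st(); s=camera_info('side'); im=cv2.imread('pics/s7.png')[:,:,::-1].astype(int)
m=((im[:,:,0]-im[:,:,2])>35).astype('uint8'); m[:265]=0;m[330:]=0;m[:,:225]=0;m[:,310:]=0
n,_,q,ce=cv2.connectedComponentsWithStats(m)
for i in range(1,n):
    if q[i,4]>8: print(q[i],ce[i].round(1),onz(s,*ce[i],.027).round(4),onz(s,*ce[i],.051).round(4))
b=save('scene','c7.png'); sc=camera_info('scene'); p=proj(sc,tip).round(0).astype(int); print('scene tip',proj(sc,tip),proj(sc,tip+[0,0,.063]),'origin',p-40)
k1=cv2.resize(im[245:320,225:300].astype('uint8'),(450,450),interpolation=cv2.INTER_CUBIC)
k2=cv2.resize(b[p[1]-40:p[1]+35,p[0]-40:p[0]+18],(348,450),interpolation=cv2.INTER_CUBIC)
k3=np.hstack([k1,k2])
cv2.imwrite('pics/v7.png',(np.clip(k3/255.,0,1)**.6*255).astype('uint8')[:,:,::-1]); print(o['torque'],k3.shape)
E
```

```text
[280 265   9   5  38] [283.8 266.7] [ 0.6085 -0.0043  0.027 ] [0.5852 0.0161 0.051 ]
[248 271   4   6  15] [249.9 272.9] [0.6637 0.0972 0.027 ] [0.6391 0.1152 0.051 ]
[260 285  10   6  49] [264.7 287.5] [0.5724 0.1116 0.027 ] [0.55   0.1293 0.051 ]
[252 294   7   5  26] [254.5 296.1] [0.5637 0.1609 0.027 ] [0.5415 0.1773 0.051 ]
scene tip [395.15864443 278.5150116 ] [397.69570101 263.75925554] origin [355 239]
[-0.00827454 -0.0170055   0.04366628] (450, 798, 3)
```

View pics/v7.png

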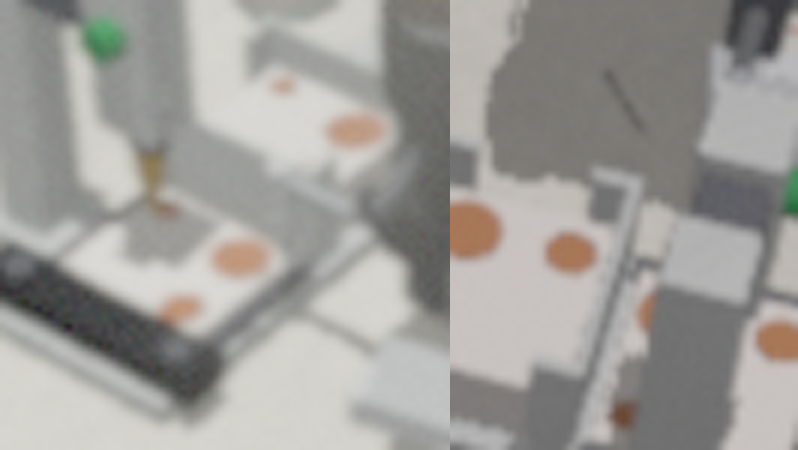

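Request:
move_arm([
  [[0.03,0.005,0,0,0,0,-1],[0.06,0.009,0,0,0,0,-1],[0.0674,0.01,0,0,0,0,-1],[0.0674,0.01,0,0,0,0,-1],[0.0674,0.01,-0.014,0,0,0,-1],[0.0674,0.01,-0.014,0,0,0,-1],[0.0674,0.01,-0.014,0,0,0,-1]],
])

```text
time_s: 12.73
eef_pos: [0.4554, 0.0999, 0.0754]
tcp_rot: [-1.139, -1.31, 1.312]
ft_force: [0.7, -0.1, -2.8]
finger_gap: 0.294
```

```bash
python3 - <<'E'
from tgt import *
o,px,tip=st(); print(o['eef_pos'].round(4),tip.round(4),o['ft_force'].round(1))
s=camera_info('side'); im=save('side','s8.png').astype(int); a=cv2.imread('pics/s7.png')[:,:,::-1].astype(int)
u,v=proj(s,tip); print('tip',u,v,'spindle bot',proj(s,tip+[0,0,.02]),'top',proj(s,tip+[0,0,.063]))
d=(im-a)
u,v=int(u),int(v); print('cols from',u-10,'rows from',v-22)
print(np.array2string(d.mean(2)[v-22:v+8,u-10:u+19].astype(int),max_line_width=200))
print(np.array2string(im.mean(2)[v-22:v+8,u-10:u+19].astype(int),max_line_width=200))
E
```

```text
[0.4554 0.0999 0.0754] [0.5723 0.1163 0.038 ] [ 0.7 -0.1 -2.8]
tip 263.41847049192387 285.50175537571505 spindle bot [263.05977187 280.60778171] top [262.26956087 269.82638572]
cols from 253 rows from 263
[[ -2   0  -3   0   1   0  -1  -1   0   0  -1   0   0  -1   0  -1   0   0   0  -2   0   1   0   0   0  -1  -1 -12 -35]
 [  0   0   0   1  -2   0   0   1  -1  -1   0  -1   1   0   0   1   0   0   0   0   0   0  -1   0  -1  -1  -2  -4 -23]
 [ -1  -2   2   2   2   0  -1   0   0   1  -1   0   1   0   2   1  -1   1   1   0   1   0   0   0   0   0  -1  -7 -23]
 [  0  -4  -1   0   0   1   0  -1   0   0   0   0  -1  -1   0   1   0   1  -2  -1  -1  -1  -1   0   1   0  -2  -9 -26]
 [  0   0   0  -2   0   0   0   1   1   2   1   0   0   0   1   0   0  -2   0   0   1   0   1  -1  -2  -1  -2 -11 -31]
 [ -2  -1   2   1   0  -1   4   7  14  20  16   7   3   0   1   1   0   1  -1   1   0   2   0   0  -1  -2  -3 -11 -32]
 [  2   1   0   0  -1   0   7  20  38  46  40  26   9   2  -1   1   0   0   0  -1  -1   1   0  -1   0   0  -5 -14 -38]
 [  0   0   3   1   2   0   7  27  46  54  49  36  14   1  -1 
[... 5546 characters left out ...]
142 163 176 170 149 124 105  84  73  75  79  84 102 128 157 174 170 152 127 107 105 104 107 119 132 139]
 [128 128 143 164 182 184 173 149 123 105  96  89  91  88  86  89 112 143 162 161 143 118  98  94 105 120 135 142 137]
 [156 156 168 182 190 188 179 158 135 122 112 109 107 110 105 103 106 121 131 127 113  96  84  90 108 133 140 135 121]
 [184 182 186 191 193 191 186 174 156 142 133 129 129 133 135 131 120 111 101  91  85  77  79  91 116 131 131 120 111]
 [191 191 193 192 193 192 191 187 178 170 161 154 158 159 159 152 135 109  87  73  67  72  89 102 112 120 117 122 127]
 [192 191 191 191 190 192 191 191 189 187 184 181 179 175 164 145 121  98  81  69  67  81 100 113 115 116 126 142 154]]
```

Request:
move_arm([
  [[0,0,-0.01,0,0,0,-1],[0,0,-0.016,0,0,0,-1],[0,0,-0.016,0,0,0,-1],[0,0,-0.016,0,0,0,-1]],
])

```text
time_s: 13.12
eef_pos: [0.456, 0.1001, 0.0675]
tcp_rot: [-1.14, -1.311, 1.311]
ft_force: [-0.1, -0.4, -1.5]
finger_gap: 0.292
```

Request:
move_arm([
  [[0,0,-0.008,0,0,0,-1],[0,0,-0.012,0,0,0,-1],[0,0,-0.012,0,0,0,-1],[0,0,-0.012,0,0,0,-1]],
])

```text
time_s: 13.45
eef_pos: [0.4563, 0.1001, 0.0618]
tcp_rot: [-1.14, -1.311, 1.311]
ft_force: [0.0, -0.4, -0.6]
finger_gap: 0.293
```

Request:
move_arm([
  [[0,0,0,0,0,0,-1]],
])

```text
time_s: 13.53
eef_pos: [0.4563, 0.1001, 0.0619]
tcp_rot: [-1.14, -1.311, 1.311]
ft_force: [1.3, 0.1, -1.2]
finger_gap: 0.293
```

Request:
move_arm([
  [[0,0,0,0,0,0,-1]],
])

```text
time_s: 13.62
eef_pos: [0.4564, 0.1001, 0.0619]
tcp_rot: [-1.14, -1.311, 1.311]
ft_force: [0.1, -0.9, -1.5]
finger_gap: 0.291
```

Request:
move_arm([
  [[0,0,0,0,0,0,-1]],
])

```text
time_s: 13.7
eef_pos: [0.4563, 0.1001, 0.0619]
tcp_rot: [-1.14, -1.311, 1.311]
ft_force: [0.4, -0.0, -1.1]
finger_gap: 0.296
```

```bash
cat > ft.py <<'E'
from h import *
def ft(n=8):
    A=[]
    for _ in range(n):
        camera('wrist'); o=get_obs(); A.append(np.r_[o['ft_force'],o['torque']])
    A=np.array(A); print(get_obs()['time_s'],get_obs()['eef_pos'].round(4),'mean',A.mean(0).round(3),'sd',A.std(0).round(3))
E
python3 -c "
from ft import *
ft()"
```

```text
14.1 [0.4563 0.1001 0.0618] mean [ 0.496  0.052 -1.243  0.043 -0.214  0.011] sd [0.397 0.284 0.274 0.03  0.034 0.033]
```

Request:
move_arm([
  [[0,0,0.015,0,0,0,-1],[0,0,0.03,0,0,0,-1],[0,0,0.03,0,0,0,-1]],
])

```text
time_s: 14.35
eef_pos: [0.4569, 0.1002, 0.0787]
tcp_rot: [-1.141, -1.313, 1.31]
ft_force: [0.7, -0.1, -1.4]
finger_gap: 0.29
```

```bash
python3 -c "
from ft import *
ft(10)"
```

```text
14.85 [0.4561 0.1001 0.0766] mean [ 0.223 -0.205 -2.58  -0.008  0.033 -0.003] sd [0.596 0.474 0.316 0.021 0.027 0.03 ]
```

Request:
move_arm([
  [[0,0,-0.012,0,0,0,-1],[0,0,-0.022,0,0,0,-1],[0,0,-0.022,0,0,0,-1],[0,0,-0.022,0,0,0,-1]],
])

```text
time_s: 15.18
eef_pos: [0.4559, 0.1, 0.0652]
tcp_rot: [-1.14, -1.31, 1.312]
ft_force: [-0.1, -0.0, -3.0]
finger_gap: 0.291
```

```bash
python3 -c "
from ft import *
ft(10)"
```

```text
15.6833 [0.4563 0.1001 0.0658] mean [-0.114 -0.059 -2.281  0.011  0.011 -0.007] sd [0.455 0.47  0.437 0.021 0.018 0.031]
```

Request:
move_arm([
  [[0,0,-0.005,0,0,0,-1],[0,0,-0.009,0,0,0,-1],[0,0,-0.009,0,0,0,-1],[0,0,-0.009,0,0,0,-1],[0,0,-0.009,0,0,0,-1],[0,0,-0.009,0,0,0,-1],[0,0,-0.009,0,0,0,-1],[0,0,-0.009,0,0,0,-1],[0,0,-0.009,0,0,0,-1],[0,0,0.01,0,0,0,-1],[0,0,0.025,0,0,0,-1],[0,0,0.025,0,0,0,-1]],
])

```text
time_s: 16.68
eef_pos: [0.4571, 0.1003, 0.0804]
tcp_rot: [-1.142, -1.313, 1.31]
ft_force: [0.8, 0.4, -1.8]
finger_gap: 0.292
```

Request:
move_arm([
  [[-0.008,0.04,0,0,0,0,-1],[-0.015,0.07,0,0,0,0,-1],[-0.0192,0.092,0,0,0,0,-1],[-0.0192,0.092,0,0,0,0,-1],[-0.0192,0.092,0,0,0,0,-1]],
])

```text
time_s: 17.1
eef_pos: [0.4466, 0.1464, 0.0783]
tcp_rot: [-1.14, -1.312, 1.312]
ft_force: [-0.6, 0.5, -2.5]
finger_gap: 0.293
```

```bash
python3 - <<'E'
from ft import *
ft(6)
s=camera_info('side'); im=save('side','s9.png').astype(int)
m=((im[:,:,0]-im[:,:,2])>35).astype('uint8'); m[:265]=0;m[330:]=0;m[:,:225]=0;m[:,310:]=0
n,_,q,ce=cv2.connectedComponentsWithStats(m)
for i in range(1,n):
    if q[i,4]>8: print(q[i],ce[i].round(1),onz(s,*ce[i],.027).round(4))
a=cv2.imread('pics/s8.png')[:,:,::-1].astype(int); d=(im-a).mean(2)
print('rows 278.. cols 245..'); print(np.array2string(d[276:304,244:266].astype(int),max_line_width=150))
E
```

```text
17.4 [0.4467 0.1457 0.0783] mean [ 0.222  0.044 -2.672 -0.007  0.04   0.008] sd [0.393 0.391 0.344 0.021 0.018 0.036]
[248 271   4   5  14] [249.7 272.9] [0.6638 0.0977 0.027 ]
[260 286   8   5  32] [263.6 288.1] [0.5726 0.1163 0.027 ]
[252 295   6   4  19] [254.2 296.5] [0.5631 0.1629 0.027 ]
rows 278.. cols 245..
[[  0   0  -1   0   0   4  17  23  21  21  25  17   7   1  -1   0   0   1  -3   1   2   9]
 [  2   0   0   0   1   6  31  33  28  23  21  10   4  -6  -1  -1   1   0  -1  -2   5   8]
 [  0   0   1   0   0  11  33  46  44  35  23   9   2  -3  -2   0  -1   1   0  -2   2   5]
 [ -1   0   0   0   1   4  19  44  54  46  36  22   9   3   1   0   0   0  -3  -1   1   5]
 [  1  -1   2  -1   0   1   8  22  32  38  36  30  19  16   9   3   0   2   2   0   2   1]
 [ -2   2   1   0  -2  -1   6  10  16  17  14  12  20  22  18  12   8   8  13   9   3  -7]
 [  2   0   0  -2   1   0   2   4   5   5   2  -5   4   7  18  18  13   5  14  17   3 -31]
 [  0   0  -2   0  -2   0   0  -2   0   4   0  -9 -10  -2   0   3  -5 -11  -8   4 -10 -53]
 [  1   2  -2  -1   0   1   0   0   2  -1  -3  -4  -8  
[... 1065 characters left out ...]
2  -3 -11 -22 -26 -31 -26 -30 -37 -33 -25 -14  -5  -1  -1   0]
 [  0   2   0  -4   6  -1  -2   1  -4 -11  -7 -10  -9 -14 -20 -31 -35 -30 -19  -9  -2  -2]
 [  0   4   0  -2   5   2  -4  -3  -3  -3  -2   0  -1  -3  -7 -12 -21 -30 -27 -12  -4  -5]
 [  2  -2   1  -1   0   2  -2   3   3   0  -1   1  -2   0  -1  -5  -6 -17 -21 -15  -8  -7]
 [  1   0   1   6  -1  -1  -5   3   0   4   3   1  -1   1  -1  -1  -2  -2  -9 -20 -21 -14]
 [  5  -4   0  -2  -2  -1   0   2  -6   0   2  -1  -1   0   0   2   0  -1 -12 -24 -33 -21]
 [ -3   0  -5   2   1   5   1   0  -2  -2  -2  -1  -3  -2   2   0  -1   1  -9 -24 -30 -19]
 [  2   0   5  -4  -4  -3  -1  -4   0   0  -3  -1  -3   0  -8   0   0   1  -3 -12 -17 -11]]
```

Request:
move_arm([
  [[0,0,-0.014,0,0,0,-1],[0,0,-0.026,0,0,0,-1],[0,0,-0.034,0,0,0,-1],[0,0,-0.034,0,0,0,-1],[0,0,-0.034,0,0,0,-1],[0,0,-0.034,0,0,0,-1]],
])

```text
time_s: 17.95
eef_pos: [0.4465, 0.1461, 0.0613]
tcp_rot: [-1.14, -1.311, 1.311]
ft_force: [-0.8, -0.6, -2.2]
finger_gap: 0.291
```

```bash
python3 -c "
from ft import *
ft(9)"
```

```text
18.4 [0.4466 0.1461 0.0613] mean [-0.527 -0.165 -1.424 -0.064  0.027 -0.022] sd [0.366 0.504 0.626 0.028 0.015 0.02 ]
```

Request:
move_arm([
  [[0,0,0.018,0,0,0,-1],[0,0,0.034,0,0,0,-1],[0,0,0.034,0,0,0,-1],[0.005,-0.036,0.034,0,0,0,-1],[0.01,-0.072,0.034,0,0,0,-1],[0.014,-0.1,0.034,0,0,0,-1],[0.0155,-0.111,0.034,0,0,0,-1],[0.0155,-0.111,0.034,0,0,0,-1]],
])

```text
time_s: 19.07
eef_pos: [0.4546, 0.0898, 0.0785]
tcp_rot: [-1.141, -1.31, 1.31]
ft_force: [0.8, 0.6, -2.6]
finger_gap: 0.291
```

Request:
move_arm([
  [[0.03,0.004,0,0,0,0,-1],[0.06,0.008,0,0,0,0,-1],[0.09,0.013,0,0,0,0,-1],[0.11,0.015,0,0,0,0,-1],[0.1189,0.017,0,0,0,0,-1],[0.1189,0.017,0,0,0,0,-1],[0.1189,0.017,0,0,0,0,-1]],
])

```text
time_s: 19.65
eef_pos: [0.5134, 0.0993, 0.0781]
tcp_rot: [-1.139, -1.31, 1.312]
ft_force: [0.4, 0.6, -2.9]
finger_gap: 0.294
```

```bash
python3 - <<'E'
from ft import *
from tgt import st
ft(6); o,px,tip=st(); print(px.round(4),tip.round(4),tip[:2]-[.6307,.1155])
for nm in ('side','scene'):
    s=camera_info(nm); im=save(nm,nm+'10.png').astype(int); c=proj(s,[.6307,.1155,.027]); print(nm,'S px',c,'tip',proj(s,tip),'top',proj(s,tip+[0,0,.063]))
    u,v=c.astype(int); print('r-b',u-8,v-10); print(np.array2string((im[:,:,0]-im[:,:,2])[v-10:v+6,u-8:u+9],max_line_width=150))
E
```

```text
19.95 [0.5136 0.0991 0.0785] mean [ 0.008 -0.302 -2.551  0.003  0.036  0.004] sd [0.547 0.395 0.226 0.02  0.018 0.026]
[9.903e-01 1.387e-01 2.000e-04] [0.6304 0.1154 0.0412] [-2.63252850e-04 -7.38123508e-05]
side S px [251.99493793 279.83867642] tip [251.75681242 276.45664346] top [250.3503682  260.88936105]
r-b 243 269
[[11 11 11  9  7  6  3  2  4  4  2  1  1  0  1 -1  0]
 [12 10 11 12 14 16 19 19 18 12  4  2  2  0  0  1  1]
 [11 11 12 15 21 31 40 45 37 20  9  3  3  2  0  2  1]
 [12 11 12 16 23 37 47 53 41 24  9  3  1  0  0  2  2]
 [11 10 11 13 19 34 49 53 40 22  8  3  1  1  2  0  1]
 [12 11 10 13 17 26 42 55 40 22  7  1  1  1  0  1 -1]
 [11 12 11 12 15 23 36 46 35 18  7  2  3  1  2  2  0]
 [11  9 12 12 12 18 30 41 31 17  6  3  3  3  3  4  1]
 [11 11 11 10 12 13 27 39 30 18 11  9  6  7  4  5  4]
 [ 9 11 10 10  8 11 24 38 36 28 22 15 10  5  4  5  3]
 [ 9  9  8  6  5  8 17 30 40 36 30 23 13  7  6  5  3]
 [ 6  7  5  3  7  7 12 21 29 32 30 22 12  7  4  4  5]
 [ 4  3  6  5  6  5  9 10 15 18 17 14  9  7  6  6  7]
 [ 5  8  6  6  5  5  6  7  8  9  8  9  7  6  5  6  5]
 [ 7  8  7  7  7  6  5
[... 366 characters left out ...]
 0  1  0  0  0  1  3  4  3  1  1  0  0  0  0  0  0]
 [ 1  0  0  0  1  1  4  6  4  2  0  1  0  0  0  0  0]
 [ 0  1  0  0  1  1  4  6  5  3  0  1  0  1  0  0  1]
 [ 0  0  1 -1  1  2  5  5  7  3  0  0  1  0  0  0  0]
 [ 1  1  1  1  1  3  7 10 12 14 10  3  0  0  0  0  0]
 [ 0  1  0  1  2  4 10 22 29 32 24  6  1  0  1  0 -1]
 [ 1  0  1  1  3  5 16 34 39 39 25  6  1  2  0  1  0]
 [ 0 -1  0  0  2  6 16 35 40 38 22  4  1  1 -1  0  0]
 [ 1  1  0  1  5  7 11 26 36 34 17  1 -1  1  0  0  0]
 [ 0  0  2  3  8  9  9 14 17 19 11  1  0  0  1  0  1]
 [ 1  1  1  5 10 10 10  7  7  8  5  0  1  0  0  0  0]
 [ 0  0  1  3  7  9  7  6  6  4  3  1  1  0 -1  0  0]
 [-1 -1 -1  0  0  3  5  5  4  4  2  1  1  0  1  0 -2]]
```

Request:
move_arm([
  [[0,0,-0.014,0,0,0,-1],[0,0,-0.026,0,0,0,-1],[0,0,-0.034,0,0,0,-1],[0,0,-0.034,0,0,0,-1],[0,0,-0.034,0,0,0,-1],[0,0,-0.034,0,0,0,-1]],
])

```text
time_s: 20.55
eef_pos: [0.5138, 0.0991, 0.0614]
tcp_rot: [-1.14, -1.311, 1.311]
ft_force: [-1.2, 0.5, -1.4]
finger_gap: 0.292
```

```bash
python3 - <<'E'
from ft import *
from tgt import st
ft(8); o,px,tip=st(); print(tip.round(4))
s=camera_info('scene'); im=save('scene','scene11.png').astype(int); a=cv2.imread('pics/scene10.png')[:,:,::-1].astype(int)
u,v=375,292; print('tip',proj(s,[*tip[:2],.027]),'spindle bottom',proj(s,[*tip[:2],.043]))
print(np.array2string(im.mean(2)[v:v+24,u:u+20].astype(int),max_line_width=150)); print(np.array2string((im[:,:,0]-im[:,:,2])[v+8:v+24,u:u+20],max_line_width=150))
E
```

```text
20.95 [0.5139 0.0991 0.0614] mean [-0.718  0.021 -1.181 -0.019  0.062 -0.011] sd [0.331 0.394 0.496 0.029 0.021 0.036]
[0.6307 0.1155 0.0241]
tip [383.52459898 308.62628085] spindle bottom [384.07556576 305.11287144]
[[163 162 150 135 125  90  68  68  73  79  81  72  57  58  65  67  65  66  65  66]
 [163 155 139 133 116  79  70  71  85 108 106  80  63  61  66  67  66  66  66  67]
 [162 152 135 131 108  83  89  79  96 126 121  79  67  64  67  66  66  65  65  67]
 [162 154 139 128  97  93 114 105 104 125 122  82  68  64  66  66  65  66  65  67]
 [161 152 137 122  84 100 131 132 114 107 114  98  72  64  65  66  66  66  66  67]
 [154 138 135 113  81 108 140 144 125  80  89  92  69  67  66  66  66  66  66  67]
 [147 129 128  98  86 119 143 144 123  70  66  68  64  67  66  66  66  66  67  66]
 [145 134 121  82  98 135 143 132 100  66  64  64  64  66  66  65  66  65  65  66]
 [136 133 113  79 105 141 142 121  77  62  65  65  62  65  66  65  65  66  65  66]
 [107 109  89  78 110 142 145 128  73  64  63  64  64  66  66  66  66  66  64  66]
 [ 74  76  71  89 125 139 139 131  74  63  64  65  65
[... 1418 characters left out ...]
 0  0]
 [ 0  0  0  0  2  5  8  8  4  1  0  0  0  2 -1  1  0  0  1  0]
 [ 1  0  1  0  2  5 10 20 15  3  0  0  1  0  0  1  1  0 -1  0]
 [ 0  0  1  0  2  7 16 32 25  7  0  0  0 -1  0  1 -1  1  0 -1]
 [ 0 -1  1  0  3  7 16 33 31 15  5  1  0  0  2  1  0  0  0 -1]
 [ 0  0  1  3  7  7 12 26 32 27 12  1  0  1  0  0  0 -1  0  0]
 [ 0  0  0  4  9 10 10 14 18 19 10  1  0  0  0  0  0  1 -1  0]
 [-1  1  1  5 10 10  9  7  7  9  5  1  0  1  0  0  0  0  0  0]
 [-1  0  0  2  7  9  8  6  6  5  2  0  1  0  0 -1  0  0  0 -1]
 [ 0 -1 -1  0  3  4  5  5  5  4  1  0  1  1  0  1  1  0  1  0]
 [ 0 -3 -3 -4 -4  0  1  2  3  2  0  1  1  0  0  0  0  0  0 -1]
 [-1 -2 -3 -4 -4 -3 -3  0 -2 -1 -1  1  1  0  0  1 -1  0  0  0]]
```

Request:
move_arm([
  [[0,0,0.014,0,0,0,-1],[0.002,-0.005,0.018,0,0,0,-1],[0.002,-0.005,0.018,0,0,0,-1],[0.002,-0.005,0.008,0,0,0,-1],[0.002,-0.005,0,0,0,0,-1],[0.002,-0.005,0,0,0,0,-1],[0.002,-0.005,0,0,0,0,-1],[0.002,-0.005,0,0,0,0,-1],[0.002,-0.005,0,0,0,0,-1],[0.002,-0.005,0,0,0,0,-1],[0.002,-0.005,0,0,0,0,-1],[0.002,-0.005,0,0,0,0,-1]],
])

```text
time_s: 22.0
eef_pos: [0.5148, 0.0966, 0.0614]
tcp_rot: [-1.14, -1.311, 1.311]
ft_force: [-0.9, -0.4, -2.1]
finger_gap: 0.29
```

```bash
python3 - <<'E'
from ft import *
ft(4); im=save('scene','scene12.png').astype(int); print(np.array2string((im[:,:,0]-im[:,:,2])[303:314,379:390],max_line_width=150))
E
```

```text
22.2 [0.5148 0.0966 0.0613] mean [-1.056 -0.385 -1.097 -0.073  0.064  0.011] sd [0.41  0.363 0.483 0.015 0.019 0.015]
[[ 1  1  2  1 -1  0  0  1  0 -1  0]
 [ 1  2  4  1  0  1  0  0  1  0  0]
 [ 1  2  5  2  1  0  0  0  0  1  0]
 [ 1  3  9 11  3  2  4  3  1  1  1]
 [ 1  6 13 22  7  6 13  5  0  0  1]
 [ 2  7 14 28 17 15 17  4  0  1  0]
 [ 4  7 12 25 29 26 16  1  0  0  1]
 [ 7  9  9 12 18 18 11  1  1  0  1]
 [10 11 10  6  8  8  5  2  0  1  0]
 [ 7  9  8  6  6  4  3  2  1  1  0]
 [ 1  3  5  5  6  4  1  0  0  0  0]]
```

Request:
move_arm([
  [[0,0,0.018,0,0,0,-1],[0,0,0.034,0,0,0,-1],[-0.03,-0.004,0.034,0,0,0,-1],[-0.08,-0.011,0.034,0,0,0,-1],[-0.13,-0.018,0.034,0,0,0,-1],[-0.18,-0.025,0.034,0,0,0,-1],[-0.198,-0.028,0.06,0,0,0,-1],[-0.198,-0.028,0.13,0,0,0,-1],[-0.198,-0.028,0.2,0,0,0,-1],[-0.198,-0.028,0.2716,0,0,0,-1],[-0.198,-0.028,0.2716,0,0,0,-1],[-0.198,-0.028,0.2716,0,0,0,-1]],
])

```text
time_s: 23.25
eef_pos: [0.4169, 0.0828, 0.1998]
tcp_rot: [-1.143, -1.315, 1.308]
ft_force: [0.1, -0.2, -3.1]
finger_gap: 0.292
```

Request:
move_arm([
  [[0.002,-0.05,0,0,0,0,-1],[0.005,-0.12,0,0,0,-0.03,-1],[0.008,-0.2,0,0,0,-0.06,-1],[0.01,-0.28,0,0,0,-0.09,-1],[0.013,-0.36,0,0,0,-0.12,-1],[0.016,-0.44,0,0,0,-0.15,-1],[0.019,-0.52,0,0,0,-0.18,-1],[0.022,-0.6,0,0,0,-0.21,-1],[0.025,-0.68,0,0,0,-0.244,-1],[0.028,-0.76,0,0,0,-0.244,-1],[0.0294,-0.79,0,0,0,-0.244,-1],[0.0294,-0.81,0,0,0,-0.244,-1]],
])

```text
time_s: 24.25
eef_pos: [0.4298, -0.3243, 0.1952]
tcp_rot: [-1.199, -1.219, 1.22]
ft_force: [-0.7, 0.5, -2.3]
finger_gap: 0.291
```

Request:
move_arm([
  [[0,0,0,0,0,0,-1],[0,0,0,0,0,0,-1],[0,0,0,0,0,0,-1]],
])

```text
time_s: 24.5
eef_pos: [0.4306, -0.321, 0.197]
tcp_rot: [-1.2, -1.223, 1.222]
ft_force: [0.1, -0.1, -2.6]
finger_gap: 0.291
```

```bash
python3 - <<'E'
from tgt import *
o,px,tip=st(); print(o['eef_pos'].round(4),o['tcp_rot'].round(4),px.round(4))
E
```

```text
[ 0.4306 -0.321   0.197 ] [-1.1997 -1.2228  1.2224] [ 9.998e-01  1.840e-02 -3.000e-04]
```

Request:
move_arm([
  [[-0.004,-0.006,-0.06,0,0,0,-1],[-0.004,-0.006,-0.12,0,0,0,-1],[-0.004,-0.006,-0.18,0,0,0,-1],[-0.004,-0.006,-0.23,0,0,0,-1],[-0.004,-0.006,-0.255,0,0,0,-1],[-0.004,-0.006,-0.268,0,0,0,-1],[-0.004,-0.006,-0.274,0,0,0,-1],[-0.004,-0.006,-0.274,0,0,0,-1],[-0.004,-0.006,-0.274,0,0,0,-1]],
])

```text
time_s: 25.25
eef_pos: [0.4293, -0.3257, 0.0617]
tcp_rot: [-1.203, -1.223, 1.222]
ft_force: [-0.4, -0.3, -2.6]
finger_gap: 0.292
```

```bash
python3 -c "
from ft import *
ft(6)"
```

```text
25.55 [ 0.4288 -0.3256  0.0606] mean [-1.230e-01 -1.120e-01 -2.392e+00  9.000e-03  2.400e-02  1.000e-03] sd [0.382 0.346 0.355 0.034 0.021 0.028]
```

Request:
move_arm([
  [[0,0,-0.002,0,0,0,-1],[0,0,-0.004,0,0,0,-1],[0,0,-0.004,0,0,0,-1],[0,0,-0.004,0,0,0,-1]],
])

```text
time_s: 25.88
eef_pos: [0.4285, -0.3254, 0.0579]
tcp_rot: [-1.201, -1.222, 1.222]
ft_force: [0.2, -0.2, -2.8]
finger_gap: 0.291
```

```bash
python3 -c "
from ft import *
ft(6)"
```

```text
26.1833 [ 0.4285 -0.3254  0.0581] mean [-0.296  0.373 -2.306  0.004  0.028  0.011] sd [0.322 0.773 0.554 0.026 0.033 0.03 ]
```

Request:
move_arm([
  [[0,0,-0.001,0,0,0,-1],[0,0,-0.002,0,0,0,-1],[0,0,-0.003,0,0,0,-1],[0,0,-0.003,0,0,0,-1]],
])

```text
time_s: 26.52
eef_pos: [0.4286, -0.3255, 0.0573]
tcp_rot: [-1.202, -1.222, 1.222]
ft_force: [-2.2, 1.4, 4.5]
finger_gap: 0.289
```

```bash
python3 -c "
from ft import *
ft(6)"
```

```text
26.8167 [ 0.4286 -0.3255  0.0573] mean [-3.003  1.537  5.602  0.431  0.545  0.039] sd [0.34  0.444 0.381 0.016 0.021 0.029]
```

Request:
move_arm([
  [[0,0,0.001,0,0,0,-1],[0,0,0.001,0,0,0,0.3],[0,0,0.001,0,0,0,0.3],[0,0,0.001,0,0,0,0.3],[0,0,0.001,0,0,0,0.3],[0,0,0.001,0,0,0,0.3],[0,0,0.05,0,0,0,0.3],[0,0,0.12,0,0,0,0.3],[0,0,0.2,0,0,0,0.3],[0,0,0.28,0,0,0,0.3],[0,0,0.36,0,0,0,0.3],[0,0,0.44,0,0,0,0.3]],
])

```text
time_s: 27.82
eef_pos: [0.4282, -0.3251, 0.2786]
tcp_rot: [-1.201, -1.222, 1.222]
ft_force: [0.4, -0.5, 0.6]
finger_gap: 0.65
```

Request:
move_arm([
  [[0,0,0.04,0,0,0,0.3],[0,0,0.04,0,0,0,0.3],[0,0,0.04,0,0,0,0.3]],
])

```text
time_s: 28.07
eef_pos: [0.429, -0.3257, 0.2977]
tcp_rot: [-1.204, -1.223, 1.222]
ft_force: [1.9, 0.1, -0.3]
finger_gap: 0.65
```

```bash
python3 - <<'E'
from ft import *
from discs import discs
ft(2); c=camera_info('wrist'); im=save('wrist','w9.png'); g=im.mean(2).astype(int)
cr=[370-0,0]
print('pred handle px',proj(c,[.4265,-.3255,.089]),'spindle',proj(c,[.5465,-.3235,.083]))
for v in range(150,330,12): print(v,g[v,276:356:2].tolist())
s=camera_info('side'); a=save('side','s13.png').astype(int)
m=((a[:,:,0]-a[:,:,2])>35).astype('uint8'); m[:255]=0;m[330:]=0;m[:,:225]=0;m[:,310:]=0
n,_,q,ce=cv2.connectedComponentsWithStats(m)
for i in range(1,n):
    if q[i,4]>8: print(q[i],ce[i].round(1),onz(s,*ce[i],.027).round(4),onz(s,*ce[i],.051).round(4))
E
```

```text
28.1667 [ 0.4285 -0.3253  0.2955] mean [ 0.498  0.201 -0.804 -0.021 -0.04  -0.001] sd [0.257 0.274 0.324 0.001 0.011 0.019]
pred handle px [318.52586218 200.80539118] spindle [318.78638592 317.21527423]
150 [92, 91, 90, 86, 86, 90, 91, 86, 87, 85, 82, 83, 86, 84, 83, 87, 85, 85, 87, 85, 86, 85, 85, 83, 85, 86, 86, 84, 86, 88, 84, 86, 86, 86, 85, 83, 87, 86, 87, 86]
162 [90, 90, 89, 92, 90, 84, 86, 88, 36, 11, 13, 12, 9, 14, 10, 9, 19, 25, 23, 24, 22, 25, 23, 21, 23, 20, 21, 21, 22, 12, 12, 14, 9, 33, 83, 86, 87, 89, 89, 87]
174 [87, 85, 87, 88, 89, 88, 87, 84, 46, 8, 10, 7, 11, 11, 9, 25, 28, 29, 30, 31, 30, 31, 31, 32, 33, 30, 32, 30, 29, 24, 8, 8, 11, 46, 84, 89, 122, 174, 174, 172]
186 [86, 88, 90, 90, 87, 85, 88, 87, 54, 7, 11, 11, 12, 11, 10, 21, 26, 32, 30, 31, 33, 32, 30, 33, 32, 32, 31, 30, 30, 21, 11, 12, 13, 103, 169, 168, 170, 167, 169, 171]
198 [88, 88, 87, 86, 87, 88, 91, 87, 60, 12, 5, 8, 12, 7, 9, 21, 29, 31, 32, 27, 32, 30, 28, 31, 33, 31, 31, 29, 27, 23, 10, 12, 15, 60, 118, 173, 173, 175, 170, 164]
210 [88, 90, 90, 90, 90, 90, 91, 88, 74, 7, 15, 10, 11, 14, 10, 20, 
[... 1473 characters left out ...]
6, 171, 175, 170, 169, 175, 177, 176, 174, 177, 170, 172, 164, 82, 95, 119, 129, 115, 105, 88, 171, 176, 177, 176, 171, 171, 172, 168, 168, 170, 174, 175, 172, 173]
318 [174, 177, 175, 172, 176, 178, 174, 174, 176, 169, 165, 167, 176, 171, 175, 174, 173, 172, 171, 166, 165, 167, 167, 165, 166, 165, 166, 169, 172, 172, 167, 169, 172, 175, 171, 168, 169, 172, 173, 171]
[280 264   9   6  41] [284.  266.3] [ 0.6095 -0.006   0.027 ] [0.5862 0.0145 0.051 ]
[248 271   4   6  15] [249.7 273.1] [0.663  0.0984 0.027 ] [0.6384 0.1164 0.051 ]
[260 285  10   6  49] [264.7 287.5] [0.5724 0.1116 0.027 ] [0.55   0.1293 0.051 ]
[252 294   7   5  26] [254.5 296.1] [0.5637 0.1609 0.027 ] [0.5415 0.1773 0.051 ]
```

```bash
python3 -c "
from workcell import *
print(job_done(), get_obs()['time_s'])"
```

```text
the job is handed in; nothing more can be done
the job is handed in; nothing more can be done
```

The job is handed in, at about 28 s of the 72 s allowed. No verdict was reported.

**What I did**
- **Feeding:** I pushed the bottom plate with the full stroke of the pusher, until the force rose at its end stop. I then drew the pusher back about 110 mm, which is close to fully back.
- **Touching:** I took the dark steel probe and pressed the large, medium and small discs in that order. Each press lasted at least half a second, at about 1.2 to 1.4 N, which means the plunger was in about 4 to 5 mm. I pressed the large and small discs twice. The second small press was shifted 2.5 mm to centre the tip.
- **Returning:** I laid the probe back on its rest, released it and raised the gripper clear.

**Last checks**
- **Fed plate:** its discs sat at the same pixels after the touching as before, within about 1 mm of the predicted place at the bar.
- **Next plate:** the stack's disc positions fitted the dropped height, but its y reading was about 1.5 mm off where it started.
- **Probe:** the wrist picture showed the handle near the middle of the rest and parallel to it.

**Disagreements and gaps**
- **Plunger depth:** it is only inferred. The probe geometry gave about 2.4 mm, but the point of first contact and the force pointed to 4 to 5 mm. The torque reading was confused by sideways friction.
- **Scene camera:** it read about 5 mm off in x at the probe, so I used the wrist and side cameras instead.
- **Bystanders:** I kept clear of them but did not measure them again at the end.

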